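# Unlock the tube carrier and lift it level out of its dock

### The arm

A 7-joint arm with a two-finger parallel gripper is mounted at the origin on the work surface. World frame = base frame: x ahead of the robot, y to its left, z up, the work surface at z = 0. Lengths are in mm, angles in rad, forces in N, time in s.
With the tool pointing down it reaches from about 400 to 875 mm from the base axis. Payload 19.3 kg.
Tool frame: the origin (TCP) lies at the very end of the fingers, on their centre line; the grasp point (between the pads) lies 19 mm behind it; z points along the fingers, y is the line along which they close (so a half turn about z gives the same grasp; the last joint's range is limited). The gripper opens to 85 mm and grips with 20 to 120 N. Pads are 22 mm wide; open, the fingers measure 114 mm over their backs; the gripper's body (76 mm by 85 mm) begins 54 mm behind the grasp point. The pads swing forward as they close: fully open they stand 13 mm farther back than shut.
Start: joints at [-1.376, 0.521, -0.036, 1.599, 0.021, 1.021, -0.113], TCP at [163.592, 603.201, 197.591] pointing down, gripper open.
Joint ranges: [-2.91, 2.91], [-0.3, 2.13], [-1.5, 1.42], [0.17, 2.43], [-1.26, 4.41], [0.16, 1.93], [-2.52, 2.52]. Speed limits (rad/s): [1.89, 1.89, 2.39, 2.39, 3.01, 3.01, 3.01].

### API

Orientations are given as a unit quaternion [x, y, z, w].
In Python, from bench import * gives the robot as it stands.
- The arm moves only by the tool jog_arm, never from a script. Its argument "motion" is one flat list of numbers, 7 for each row, row after row: the turn, a rotation vector about the world's x, y, z as a fraction of full scale, then the shift along the world's x, y, z as a fraction of full scale, then the opening, from 0 (shut) to 1 (fully open). In form: [ax, ay, az, x, y, z, fingers, ax, ay, az, x, y, z, fingers, ...]. A call has 1 to 12 rows; each row is the pose to reach, as a shift and turn from the pose commanded when the call began, turning the shorter way round; what a row does not reach only later rows make up. Full scale, the value 1, is 300 mm for a shift and 2 pi rad for a turn. A row lasts 1/8 s, in which the tool goes at most 62.5 mm and 10.7 degrees, less where a joint would pass 70% of its speed; a pose out of reach is approached as far as the arm can. A call with a number of a shift or a turn outside -1 to 1 is refused whole. A call with a gripper value outside its range is refused whole. The fingers move at their own pace and stop on an object; "newtons" is the grip in N (left out, the last holds). Time passes only in rows, so rows that repeat a pose let the fingers close. It gives the time, the measured TCP pose, the force, the opening and the grip force at its end, in the units of the state.
- state(): the state, without advancing time (a new reading comes with each control period).
- grab_frame(name): name is "side" or "top"; returns a dict with "color" (420x560x3 uint8, blue, green, red), "K" (3x3 intrinsics, pixels), "world_from_camera" (4x4, takes a point from camera to world coordinates). Camera axes: x right, y down, z forward; pixel columns grow to the right and rows downward; lengths in mm; the calibration is good to about 2 mm. A picture is of the moment at which its call begins. There is no depth.
- hand_in(): hands the job in; it is judged then, once.
The state is a dict: "clock": time; "qpos": joint angles; "qvel": joint speeds; "effort": joint torques, N m; "position": TCP position; "ee_rot": TCP orientation; "ft_force": force on the tool from outside, world axes, zero at the start; "moment": the same for the moment, N m; "width": opening from 0.0 (shut) to 1.0 (fully open); "finger_force": force on a finger pad.
Only numpy, scipy, OpenCV 4.12 (cv2) and the standard library are available. Lean on these libraries where they do the work, as an engineer would, in place of code of your own. Each camera call takes 0.05 s, during which the arm holds its last target. There are 200 camera calls.

### The job

Slide the dock's latch all the way to its open end (the left end, seen from the robot), then take the tube carrier that sits in the dock by its carrying bar and lift it straight up until its underside is about ten centimetres above the seat. Keep it there above the dock, level and still, for a few seconds and finish while still holding it in the air, with the latch left open. Keep the carrier upright throughout and leave the spare carrier, the bottle and the pen where they are.

Things in the scene. Friction and masses are not known exactly. Their poses are not given: they have to be found in the camera images.
- dock: Grey docking base fixed to the bench, 185 (x) x 190 (y) x 30 mm high: framed seat for a tube carrier on its +x side, latch track along y on its -x side (towards the robot, turned up to 20 degrees). Origin at bench level under the seat's middle; reaches x -125 to 60, y -95 to 95 mm. Seat frame 12 mm high, 3.5 mm play round the carrier.
- dock_seat (a point): Centre of the dock's seat floor, 30 mm above the bench. Axes as the dock's.
- latch (a joint): Position of the sliding latch along the dock's +y, in m: 0 to 0.080. At 0.080, its end stop, it is fully open; below about 0.06 its flat steel plate lies over the carrier's catch lug and blocks lifting. It slides with about 1.5 N of friction and stays where it is left.
- latch_grip (a point): Centre of the latch's upright black grip block, 28 (dock x) x 20 (dock y) x 40 mm high, 78 mm above the bench; in the dock's frame at x = -100 mm, y = -40 (latch 0) to +40 mm (latch 0.080). 20 mm below this point is the top of its steel plate (60 mm along y, 69 mm along x, reaching towards the seat); otherwise free space beside the block.
- carrier_bar (a point): Middle of the carrying bar of the tube carrier in the dock. The bar lies along the carrier's y (seated: the dock's y), 129 mm long, 12 mm wide (x), 16 mm high, with a post at each end (115 mm free between). This point is 134 mm above the carrier's underside: 164 mm above the bench when seated. z is up.
- carrier: The carrier in the dock; origin at the centre of its underside, axes as its bar's. Black base 70 (x) x 130 (y) x 26 mm, small catch lug on its -x side; a row of capped tubes 18 mm to each side of the bar's line, tops 98 mm above the underside, 28 mm below the bar; they do not come out. 0.25 to 0.5 kg, nearly balanced under the bar.
- spare_bar (a point): Middle of the carrying bar of the spare, almost empty carrier that stands on the bench outside the dock (same shape and size, bar 134 mm above the bench). A bystander: leave it alone.
- bottle: Bystander: closed water bottle, 64 mm diameter, 200 mm high, standing on the bench; origin at the centre of its underside.
- pen: Bystander: ball pen lying on the bench, about 140 mm long, 11 mm thick; origin on its underside near the middle, x along the pen.
There are look-alikes about, which are no part of the job. What is shaped like the carrier but orange or yellow is not meant.

How it is judged (in metres and radians):
On the way, in this order (a step that is already met when the one before it is completed fails the run):
1. the latch is slid open while the carrier still sits in the dock (value of joint latch above 0.07 m and z of carrier_bar in the frame of dock below 0.172 m), for 0.2 s.
2. the carrier is held level and still above the dock (z of carrier_bar in the frame of dock between 0.234 and 0.314 m and horizontal distance between carrier_bar and dock_seat below 0.05 m and angle between carrier_bar's own z axis and vertical below 0.12 rad and linear speed of carrier below 0.03 m/s and angular speed of carrier below 0.2 rad/s and contact force between carrier and the fingers above 1 N and contact force between carrier and dock below 0.05 N and value of joint latch above 0.07 m), for 1.5 s.
At the end, for the whole second after the job is handed in: Carrier in the fingers, underside 70 to 150 mm above the seat, within 50 mm of straight above it and 0.12 rad of level, slower than 30 mm/s and 0.2 rad/s, not touching the dock; latch at 0.070 m or more; spare carrier, bottle and pen within 30 mm of their starts (all of step 2 and distance of each of spare_bar, bottle, pen from where it was at the start of the episode below 0.03 m); the arm keeps its last pose, push and grip.
It fails at once if the carrier is tipped by more than 0.5 rad (angle between carrier_bar's own z axis and vertical above 0.5 rad).
It fails at once if the spare carrier is moved by more than 30 mm (distance of spare_bar from where it was at the start of the episode above 0.03 m).
It fails at once if the bottle is moved by more than 30 mm (distance of bottle from where it was at the start of the episode above 0.03 m).
It fails at once if the pen is moved by more than 30 mm (distance of pen from where it was at the start of the episode above 0.03 m).
It also fails if it takes over 48 s, if anything falls off the work surface, if the arm or the gripper's body presses on something with over 40 N, if the wrist force passes 120 N, or if a joint passes its speed limit or range.

## Working session

There is one attempt and no reset: what is moved stays moved. The work goes in short steps, Python scripts to look and compute and a tool call to move; the robot and the scene stay as the last step left them, time stands still between calls to the robot, and variables do not carry over. Pictures are saved under pics/ and viewed, at most 10 in all, crops included, and the job is handed in when it is done.

Besides the shell and the picture viewer there is one more tool, called by a JSON object that holds its "api" and its "payload". jog_arm: Moves the arm, as the interface text tells. Shift numbers are shares of 300 mm and turn numbers shares of 2 pi rad, none past 1 either way. Its arguments: {"type":"object","properties":{"motion":{"type":"array"},"newtons":{"type":"number"}},"required":["motion"]}

```bash
mkdir -p pics
python3 - <<'E'
from bench import *
import cv2,numpy as np
for n in("side","top"):
    f=grab_frame(n);cv2.imwrite(f"pics/{n}0.png",f["color"]);np.savez(f"{n}0.npz",K=f["K"],T=f["world_from_camera"]);print(n,f["K"].round(1).tolist(),f["world_from_camera"].round(3).tolist())
s=state();print(s)
E
```

```text
side [[443.6, 0.0, 272.2], [0.0, 443.6, 207.8], [0.0, 0.0, 1.0]] [[0.78, -0.488, 0.393, 157.883], [-0.626, -0.614, 0.48, -514.324], [0.008, -0.62, -0.784, 960.358], [0.0, 0.0, 0.0, 1.0]]
top [[472.8, 0.0, 279.1], [0.0, 472.8, 212.2], [0.0, 0.0, 1.0]] [[0.017, -0.991, 0.134, 428.562], [-1.0, -0.019, -0.012, -8.205], [0.015, -0.133, -0.991, 1361.425], [0.0, 0.0, 0.0, 1.0]]
{'clock': 0.1, 'qpos': array([-1.37619097,  0.52196992, -0.0363421 ,  1.59993279,  0.02116959,
        1.02110676, -0.11282069]), 'qvel': array([-5.70989573e-04, -1.75257546e-03,  5.15969778e-04, -1.52413373e-03,
       -6.69891989e-05,  1.33706468e-03, -8.47435968e-04]), 'effort': array([ 2.53458318e-03, -9.28482985e+01,  1.98333599e+00, -3.70529115e+01,
        1.81421632e-02,  5.34516977e-03,  8.33572767e-05]), 'position': array([163.50573653, 602.8875515 , 197.07998812]), 'ee_rot': array([ 1.32033588e-01,  9.91245108e-01, -5.14440249e-04, -4.88514942e-05]), 'ft_force': array([-1.31314488, -1.47764045, -0.28319414]), 'moment': array([-0.00838338,  0.01644957, -0.03826934]), 'finger_force': 0.0, 'width': 1.0035435172068636}
```

View pics/side0.png

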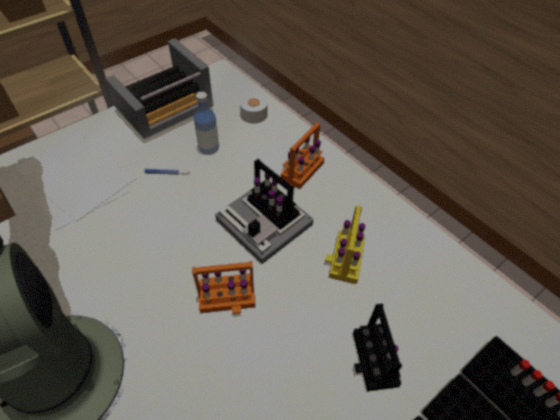

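View pics/top0.png

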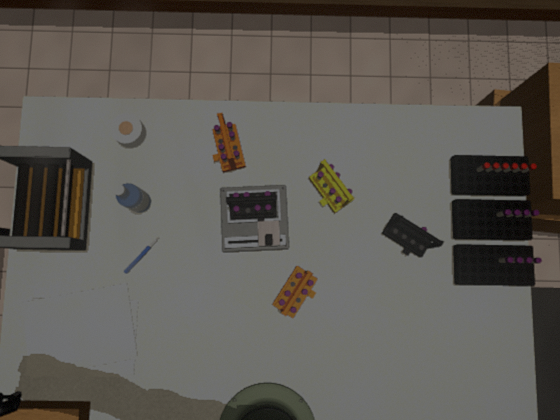

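The side view shows the dock near (265,220) with the black carrier's bar at (258-293,165-185), and the black grip at (254,227). In the top view the dock is at (254,218), the bottle at (132,198), the pen at (141,255) and the spare at (410,235). I'll enlarge the dock in both views.

Run:
```python
import cv2
a=cv2.imread("pics/side0.png")[150:265,205:325];b=cv2.imread("pics/top0.png")[175:260,210:300]
a=cv2.convertScaleAbs(cv2.resize(a,None,fx=5,fy=5,interpolation=2),alpha=2,beta=10);b=cv2.convertScaleAbs(cv2.resize(b,None,fx=6,fy=6,interpolation=2),alpha=2.5,beta=20)
cv2.imwrite("pics/sc.png",a);cv2.imwrite("pics/tc.png",b)
```

```text
(no output)
```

View pics/sc.png

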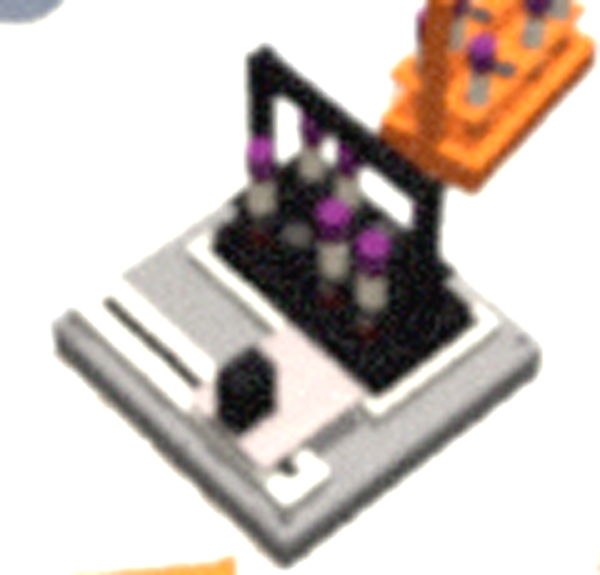

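View pics/tc.png

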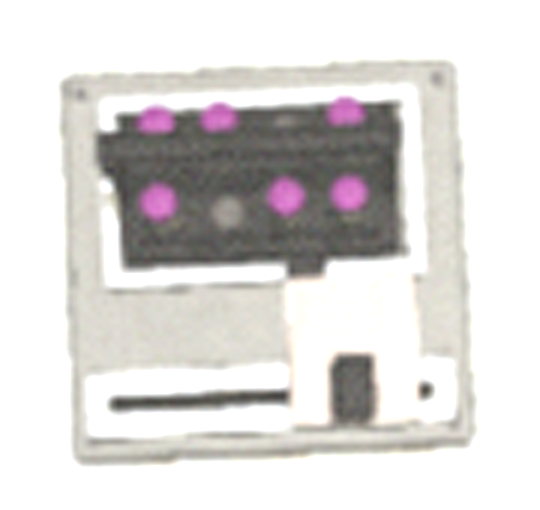

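The crops show:
- **Side:** dock-top corners at (57,322), (285,545) and (540,355), bar-top ends at (262,50) and (440,183), grip near (246,388).
- **Top:** dock-top corners at (63,78), (453,64), (468,440) and (78,450), bar ends at (100,150) and (402,137), grip near (353,388).

The latch is at its right end, almost closed.

```bash
cat > h.py <<'E'
import numpy as np,cv2
from scipy.optimize import least_squares
C={}
for n in("side","top"):
    d=np.load(n+"0.npz");W=np.linalg.inv(d["T"]);C[n]=(d["K"],W)
def proj(n,P):
    K,W=C[n];q=(W[:3,:3]@np.asarray(P,float).T).T+W[:3,3];q=q@K.T;return q[:,:2]/q[:,2:]
def px(n,p):
    p=np.asarray(p,float)
    return (p+.5)/5-.5+[205,150] if n=="side" else (p+.5)/6-.5+[210,175]
def tri(s,t):
    M=lambda n:C[n][0]@C[n][1][:3]
    X=cv2.triangulatePoints(M("side"),M("top"),px("side",s).reshape(2,1),px("top",t).reshape(2,1));return (X[:3]/X[3]).ravel()
E
python3 - <<'E'
from h import *
for nm,s,t in[("barL",(262,54),(100,150)),("barR",(440,185),(402,137)),("gripc",(246,388),(353,388)),("dL",(57,322),(63,78)),("dockBL",(57,322),(78,450)),("dockBR",(285,545),(468,440)),("dockTR",(540,355),(453,64))]:print(nm,tri(s,t).round(1))
obs=[("top",(63,78),(60,95,30)),("top",(453,64),(60,-95,30)),("top",(468,440),(-125,-95,30)),("top",(78,450),(-125,95,30)),("side",(57,322),(-125,95,30)),("side",(285,545),(-125,-95,30)),("side",(540,355),(60,-95,30)),
("top",(100,150),(0,64.5,170)),("side",(262,50),(0,64.5,172)),("side",(440,185),(0,-64.5,172))]
def f(p):
    c,s=np.cos(p[2]),np.sin(p[2]);r=[]
    for n,q,P in obs:
        w=[p[0]+c*P[0]-s*P[1],p[1]+s*P[0]+c*P[1],P[2]];r+=list((proj(n,[w])[0]-px(n,q)))
    return np.array(r)
r=least_squares(f,[640,40,0],x_scale=[1,1,.01],loss="soft_l1");print(r.x);print(f(r.x).reshape(-1,2).round(1).tolist())
x,y,a=r.x;R=np.array([[np.cos(a),-np.sin(a)],[np.sin(a),np.cos(a)]])
for P in[(0,0),(-100,-40),(-100,40)]:print(P,(R@P+[x,y]).round(1))
E
```

```text
barL [620.2 112.5 166.2]
barR [626.5 -16.  178.1]
gripc [526.3   4.   80.9]
dL [ 647.3  209.5 -144.5]
dockBL [498.3 133.5  24.8]
dockBR [507.3 -50.1  23.8]
dockTR [687.4 -39.9  19.8]
[6.23569708e+02 4.79862605e+01 5.86657642e-02]
[[-0.3, -0.7], [1.1, -0.9], [1.4, 1.1], [-1.2, 2.1], [-1.6, -0.8], [0.2, 0.4], [2.1, -1.9], [0.0, -0.3], [-0.4, -0.7], [-0.0, 1.7]]
(0, 0) [623.6  48. ]
(-100, -40) [526.1   2.2]
(-100, 40) [521.4  82.1]
```

{"api": "jog_arm", "payload": {"motion": [0, 0, -0.012, 0.05, -0.1, 0.1, 1, 0, 0, -0.03, 0.15, -0.25, 0.2, 1, 0, 0, -0.045, 0.25, -0.4, 0.2, 1, 0, 0, -0.06, 0.35, -0.55, 0.2, 1, 0, 0, -0.075, 0.45, -0.7, 0.2, 1, 0, 0, -0.09, 0.55, -0.85, 0.2, 1, 0, 0, -0.0992, 0.605, -1, 0.2, 1, 0, 0, -0.0992, 0.605, -1, 0.2, 1]}}

```text
clock: 1.1
position: [346.2, 300.2, 257.7]
ee_rot: [0.432, 0.902, -0.0, 0.0]
ft_force: [-0.5, 1.2, -0.1]
width: 0.999
finger_force: 0.0
```

{"api": "jog_arm", "payload": {"motion": [0, 0, -0.015, 0.1, -0.15, 0, 0.8, 0, 0, -0.03, 0.2, -0.3, 0, 0.8, 0, 0, -0.045, 0.3, -0.45, 0, 0.8, 0, 0, -0.06, 0.4, -0.6, 0, 0.8, 0, 0, -0.075, 0.5, -0.75, 0, 0.8, 0, 0, -0.09, 0.57, -0.9, 0, 0.8, 0, 0, -0.0992, 0.605, -1, 0, 0.8, 0, 0, -0.0992, 0.605, -1, 0, 0.8, 0, 0, -0.0992, 0.605, -1, 0, 0.8]}}

```text
clock: 2.22
position: [526.5, 4.5, 257.3]
ee_rot: [0.685, 0.728, -0.0, -0.0]
ft_force: [-0.1, 0.1, 0.0]
width: 0.798
finger_force: 0.0
```

Run:
```python
from bench import *
import cv2,numpy as np
from scipy.spatial.transform import Rotation as R
s=state();print(s["clock"],s["position"],R.from_quat(s["ee_rot"]).as_matrix().round(3).tolist(),s["width"],s["ft_force"],s["qpos"].round(2))
```

```text
2.225 [526.46456037   4.47102156 257.31565048] [[-0.061, 0.998, -0.001], [0.998, 0.061, 0.0], [0.0, -0.001, -1.0]] 0.797793760300136 [-0.0742468   0.11286176  0.01679716] [-0.51  0.33  0.51  1.8  -0.18  1.05  0.13]
```

{"api": "jog_arm", "payload": {"motion": [0, 0, 0, 0, -0.004, -0.15, 0.8, 0, 0, 0, 0, -0.007, -0.3, 0.8, 0, 0, 0, 0, -0.007, -0.42, 0.8, 0, 0, 0, 0, -0.007, -0.52, 0.8, 0, 0, 0, 0, -0.007, -0.6, 0.8, 0, 0, 0, 0, -0.007, -0.63, 0.8, 0, 0, 0, 0, -0.007, -0.63, 0.8]}}

```text
clock: 3.1
position: [526.5, 1.8, 68.7]
ee_rot: [0.685, 0.728, -0.0, -0.0]
ft_force: [0.2, -0.6, -0.2]
width: 0.799
finger_force: 0.0
```

{"api": "jog_arm", "payload": {"motion": [0, 0, 0, 0, 0, 0, 0.2, 0, 0, 0, 0, 0, 0, 0.2, 0, 0, 0, 0, 0, 0, 0.2, 0, 0, 0, 0, 0, 0, 0.2, 0, 0, 0, 0, 0, 0, 0.2, 0, 0, 0, 0, 0, 0, 0.2], "newtons": 20}}

```text
clock: 3.85
position: [526.6, 1.1, 68.6]
ee_rot: [0.686, 0.728, 0.0, 0.0]
ft_force: [0.3, 0.7, 0.9]
width: 0.202
finger_force: 0.0
```

The fingers shut to 0.20 without touching the block, so I'll look.

Run:
```python
from bench import *
import cv2,numpy as np
from h import *
a=grab_frame("side")["color"][120:270,195:335];b=grab_frame("top")["color"][165:270,200:310]
a=cv2.resize(a,(560,600),interpolation=2);b=cv2.resize(b,None,fx=5,fy=5,interpolation=2)
o=np.zeros((600,800,3),np.uint8);
a=cv2.resize(a,(392,420));b=cv2.resize(b,(400,382));o[:420,:392]=a;o[:382,400:]=b
cv2.imwrite("pics/c1.png",cv2.convertScaleAbs(o,alpha=2,beta=10))
s=state();print(s["width"],s["finger_force"],s["ft_force"])
print(proj("side",[s["position"]]),proj("top",[s["position"]]))
```

```text
0.20191573847556052 0.0 [ 0.383769   -0.34020398  0.08033474]
[[254.94581034 230.80980579]] [[269.43741892 239.66678381]]
```

View pics/c1.png

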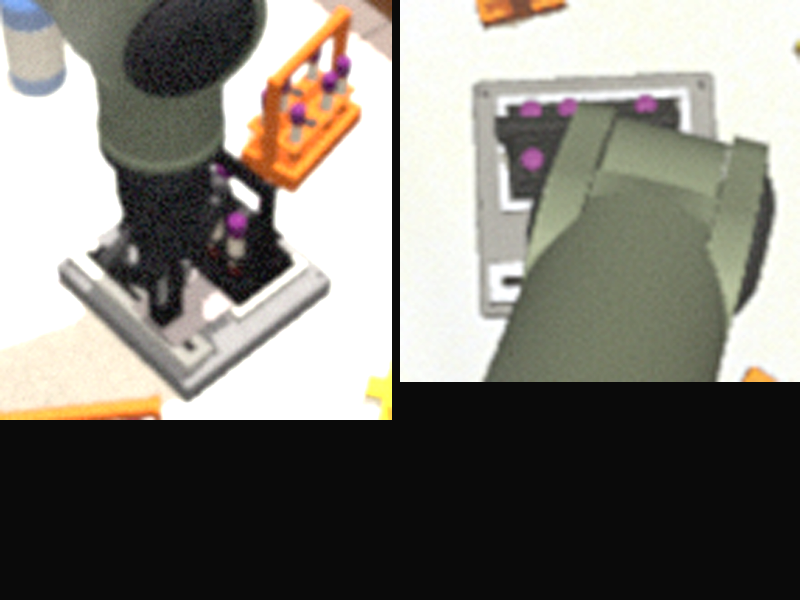

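The tip projection lands on the block, so it should be between the pads. I'll shut fully and read the width.

{"api": "jog_arm", "payload": {"motion": [0, 0, 0, 0, 0, 0, 0, 0, 0, 0, 0, 0, 0, 0, 0, 0, 0, 0, 0, 0, 0, 0, 0, 0, 0, 0, 0, 0], "newtons": 20}}

```text
clock: 4.45
position: [526.6, 1.1, 68.6]
ee_rot: [0.686, 0.728, 0.0, -0.0]
ft_force: [0.0, -1.0, 0.4]
width: -0.002
finger_force: 0.0
```

{"api": "jog_arm", "payload": {"motion": [0, 0, 0, 0, 0, 0.15, 0, 0, 0, 0, -0.1, 0, 0.3, 0, 0, 0, 0, -0.3, -0.1, 0.45, 0, 0, 0, 0, -0.4, -0.2, 0.5, 0, 0, 0, 0, -0.4, -0.3, 0.5, 0, 0, 0, 0, -0.4, -0.3, 0.5, 0]}}

```text
clock: 5.2
position: [406.5, -90.3, 219.2]
ee_rot: [0.687, 0.727, 0.001, 0.0]
ft_force: [-0.4, -0.7, -1.3]
width: -0.001
finger_force: 0.0
```

Run:
```python
from bench import *
import cv2,numpy as np
a=grab_frame("side")["color"][150:265,205:325];b=grab_frame("top")["color"][175:260,210:300]
o=np.zeros((400,800,3),np.uint8);a=cv2.resize(a,None,fx=10/3,fy=10/3,interpolation=2);b=cv2.resize(b,(400,378),interpolation=2)
o[:383,:400]=a[:383];o[:378,400:]=b
cv2.imwrite("pics/c2.png",cv2.convertScaleAbs(o,alpha=2,beta=10))
```

```text
(no output)
```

View pics/c2.png

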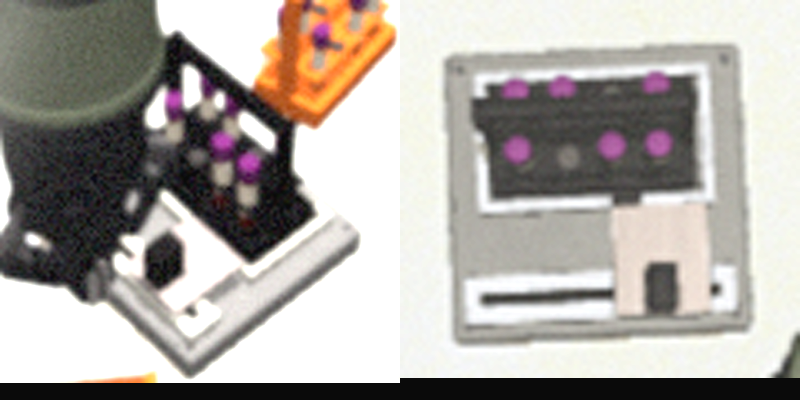

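The latch hasn't moved, so the tips were not where I assumed. I'll mark the reported TCP in fresh views and compare it with the visible tip.

Run:
```python
from bench import *
import cv2,numpy as np
from h import *
s=state();p=s["position"];o=np.zeros((400,800,3),np.uint8)
for i,n in enumerate(("side","top")):
    f=grab_frame(n);K=f["K"];print(n,np.abs(f["world_from_camera"]-np.load(n+"0.npz")["T"]).max(),np.abs(K-C[n][0]).max())
    u=proj(n,[p])[0];print(u)
    x0,y0=(np.round(u)-50).astype(int);x0=max(x0,0);y0=min(max(y0,0),320)
    c=cv2.resize(f["color"][y0:y0+100,x0:x0+100],(400,400),interpolation=2);c=cv2.convertScaleAbs(c,alpha=2.2,beta=15)
    m=tuple(int(v) for v in (u-[x0,y0])*4+1.5);cv2.circle(c,m,8,(0,0,255),1);print(x0,y0,m)
    o[:,400*i:400*i+400]=c
cv2.imwrite("pics/c3.png",o)
```

```text
side 0.0 0.0
[232.76795114 246.58131531]
183 197 (200, 199)
top 0.0 0.0
[305.60712773 285.70435991]
256 236 (199, 200)
```

View pics/c3.png

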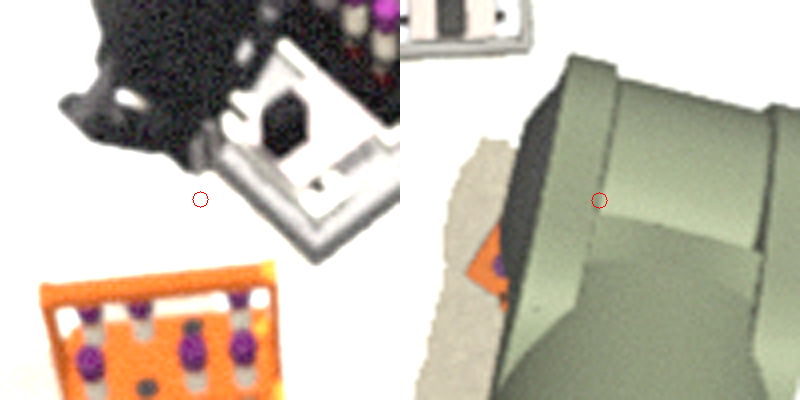

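The visible tips don't match the reported TCP. I'll compare shut against open in one montage, so first I save the shut frame, then open.

Run:
```python
from bench import *
import cv2
cv2.imwrite("pics/shut.png",grab_frame("side")["color"])
```

{"api": "jog_arm", "payload": {"motion": [0, 0, 0, 0, 0, 0, 1, 0, 0, 0, 0, 0, 0, 1, 0, 0, 0, 0, 0, 0, 1, 0, 0, 0, 0, 0, 0, 1, 0, 0, 0, 0, 0, 0, 1, 0, 0, 0, 0, 0, 0, 1]}}

```text
clock: 6.2
position: [406.6, -88.9, 218.6]
ee_rot: [0.686, 0.728, 0.0, 0.0]
ft_force: [0.1, 1.2, -0.2]
width: 0.999
finger_force: 0.0
```

Run:
```python
from bench import *
import cv2,numpy as np
from h import *
g=grab_frame("side")["color"];s=state();p=s["position"];print(p,s["width"])
R=np.array([[-.061,.998,0],[.998,.061,0],[0,0,-1]])
o=[]
for im in(cv2.imread("pics/shut.png"),g):
    c=cv2.convertScaleAbs(cv2.resize(im[160:270,175:275],(400,440),interpolation=2),alpha=3,beta=15)
    for q,col in(((0,0,0),(0,0,255)),((0,50,0),(0,200,0)),((0,-50,0),(0,200,0)),((0,0,-73),(255,0,0))):
        u=(proj("side",[p+R@q])[0]-[175,160])*4+1.5;cv2.circle(c,tuple(int(v) for v in u),5,col,2)
    o.append(c)
cv2.imwrite("pics/c4.png",np.hstack(o))
```

```text
[406.58908108 -88.90024164 218.60351106] 1.0048636020688697
```

View pics/c4.png

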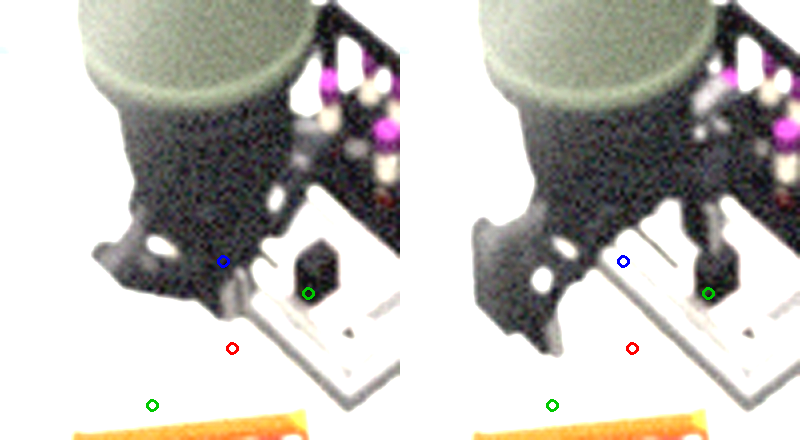

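Here the real fingertips sit about 28–30 mm above the reported TCP: the shut tip is at (235,315) against (232,348) expected. That explains the miss, since the tips were at about 97 mm and the block top is at 98. I'll try again about 27 mm lower.

{"api": "jog_arm", "payload": {"motion": [0, 0, 0, 0.13, 0.1, 0, 0.8, 0, 0, 0, 0.27, 0.2, 0, 0.8, 0, 0, 0, 0.4, 0.302, 0, 0.8, 0, 0, 0, 0.4, 0.302, -0.15, 0.8, 0, 0, 0, 0.4, 0.302, -0.3, 0.8, 0, 0, 0, 0.4, 0.302, -0.42, 0.8, 0, 0, 0, 0.4, 0.302, -0.5, 0.8, 0, 0, 0, 0.4, 0.302, -0.54, 0.8, 0, 0, 0, 0.4, 0.302, -0.56, 0.8, 0, 0, 0, 0.4, 0.302, -0.58, 0.8, 0, 0, 0, 0.4, 0.302, -0.58, 0.8]}}

```text
clock: 7.62
position: [526.7, 1.7, 44.8]
ee_rot: [0.686, 0.728, 0.0, 0.0]
ft_force: [-0.2, 0.2, 0.2]
width: 0.802
finger_force: 0.0
```

{"api": "jog_arm", "payload": {"motion": [0, 0, 0, 0, 0, 0, 0.1, 0, 0, 0, 0, 0, 0, 0.1, 0, 0, 0, 0, 0, 0, 0.1, 0, 0, 0, 0, 0, 0, 0.1, 0, 0, 0, 0, 0, 0, 0.1, 0, 0, 0, 0, 0, 0, 0.1], "newtons": 25}}

```text
clock: 8.38
position: [526.7, 1.7, 45.0]
ee_rot: [0.686, 0.728, 0.0, 0.0]
ft_force: [-1.4, -0.6, 6.1]
width: 0.322
finger_force: 26.8
```

Gripped: width 0.322 is about 27 mm, which matches the block. Now I slide it along dock +y.

{"api": "jog_arm", "payload": {"motion": [0, 0, 0, -0.002, 0.03, 0.003, 0.1, 0, 0, 0, -0.004, 0.07, 0.003, 0.1, 0, 0, 0, -0.007, 0.12, 0.003, 0.1, 0, 0, 0, -0.01, 0.17, 0.003, 0.1, 0, 0, 0, -0.013, 0.22, 0.003, 0.1, 0, 0, 0, -0.015, 0.25, 0.003, 0.1, 0, 0, 0, -0.016, 0.262, 0.003, 0.1, 0, 0, 0, -0.016, 0.268, 0.003, 0.1, 0, 0, 0, -0.016, 0.268, 0.003, 0.1, 0, 0, 0, -0.016, 0.268, 0.003, 0.1]}}

```text
clock: 9.62
position: [521.4, 80.8, 45.2]
ee_rot: [0.686, 0.727, -0.001, 0.0]
ft_force: [2.0, -5.5, -23.4]
width: 0.319
finger_force: 26.7
```

{"api": "jog_arm", "payload": {"motion": [0, 0, 0, 0, 0.006, -0.002, 0.1, 0, 0, 0, 0, 0.01, -0.002, 0.1, 0, 0, 0, 0, 0.01, -0.002, 0.1]}}

```text
clock: 10.0
position: [521.5, 81.1, 45.1]
ee_rot: [0.687, 0.727, -0.001, 0.001]
ft_force: [-1.5, -22.1, -7.8]
width: 0.323
finger_force: 28.5
```

The latch is at its stop: 79.5 mm of travel and 22 N against it. Release and rise.

{"api": "jog_arm", "payload": {"motion": [0, 0, 0, 0, -0.01, 0, 0.1, 0, 0, 0, 0, -0.01, 0, 0.8, 0, 0, 0, 0, -0.01, 0, 0.8, 0, 0, 0, 0, -0.01, 0, 0.8, 0, 0, 0, 0, -0.01, 0, 0.8, 0, 0, 0, 0, -0.01, 0.1, 0.8, 0, 0, 0, 0, -0.01, 0.25, 0.8, 0, 0, 0, 0, -0.01, 0.4, 0.8, 0, 0, 0, 0, -0.01, 0.55, 0.8, 0, 0, 0, 0, -0.01, 0.63, 0.8, 0, 0, 0, 0, -0.01, 0.63, 0.8]}}

```text
clock: 11.38
position: [522.5, 82.4, 235.5]
ee_rot: [0.686, 0.728, 0.001, 0.001]
ft_force: [0.2, 0.3, -0.5]
width: 0.798
finger_force: 0.0
```

{"api": "jog_arm", "payload": {"motion": [0, 0, 0, 0.07, -0.02, 0, 0.8, 0, 0, 0, 0.17, -0.055, 0, 0.8, 0, 0, 0, 0.27, -0.085, 0, 0.8, 0, 0, 0, 0.34, -0.11, 0, 0.8, 0, 0, 0, 0.34, -0.11, 0, 0.8, 0, 0, 0, 0.34, -0.11, 0, 0.8]}}

```text
clock: 12.12
position: [623.1, 49.2, 233.1]
ee_rot: [0.686, 0.728, -0.0, -0.0]
ft_force: [-0.3, 0.1, -0.5]
width: 0.797
finger_force: 0.0
```

Run:
```python
from bench import *
import cv2,numpy as np
from h import *
s=state();p=s["position"];print(s["clock"],p,s["ft_force"].round(1))
f=grab_frame("side")["color"][120:260,190:330];c=cv2.convertScaleAbs(cv2.resize(f,(560,560),interpolation=2),alpha=3,beta=15)
def m(P,col):
    u=(proj("side",[P])[0]-[190,120])*4+1.5;cv2.circle(c,tuple(int(v) for v in u),4,col,2)
m(p+[0,0,30],(0,0,255));m([623.6,48,172],(0,200,0));m([521.4,82,98],(255,0,0))
cv2.imwrite("pics/c5.png",c)
```

```text
12.125 [623.09914448  49.20162491 233.09790546] [-0.3  0.1 -0.5]
```

View pics/c5.png

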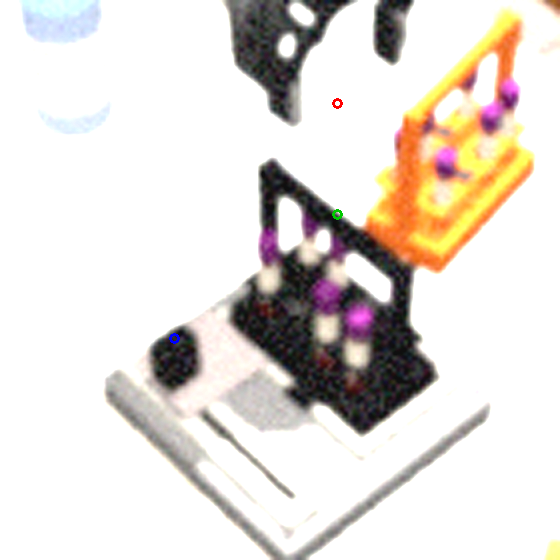

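The latch is open (grip at (175,358)) and the lug is clear. The fingers at (292,120) and (392,60) straddle the bar line, and the 30 mm offset agrees. Descend and grip.

{"api": "jog_arm", "payload": {"motion": [0, 0, 0, 0, -0.003, -0.1, 0.8, 0, 0, 0, 0, -0.003, -0.2, 0.8, 0, 0, 0, 0, -0.003, -0.28, 0.8, 0, 0, 0, 0, -0.003, -0.34, 0.8, 0, 0, 0, 0, -0.003, -0.375, 0.8, 0, 0, 0, 0, -0.003, -0.39, 0.8, 0, 0, 0, 0, -0.003, -0.39, 0.8]}}

```text
clock: 13.05
position: [624.0, 48.2, 117.2]
ee_rot: [0.686, 0.728, 0.0, 0.0]
ft_force: [0.2, -0.9, 0.8]
width: 0.798
finger_force: 0.0
```

{"api": "jog_arm", "payload": {"motion": [0, 0, 0, 0, 0, 0, 0.3, 0, 0, 0, 0, 0, 0, 0, 0, 0, 0, 0, 0, 0, 0, 0, 0, 0, 0, 0, 0, 0, 0, 0, 0, 0, 0, 0, 0, 0, 0, 0, 0, 0, 0, 0, 0, 0, 0, 0, 0, 0, 0], "newtons": 60}}

```text
clock: 13.92
position: [624.1, 48.2, 117.3]
ee_rot: [0.686, 0.728, 0.0, 0.0]
ft_force: [-0.5, 0.1, 5.3]
width: 0.121
finger_force: 59.6
```

{"api": "jog_arm", "payload": {"motion": [0, 0, 0, 0, 0, 0.01, 0, 0, 0, 0, 0, 0, 0.03, 0, 0, 0, 0, 0, 0, 0.06, 0, 0, 0, 0, 0, 0, 0.1, 0, 0, 0, 0, 0, 0, 0.14, 0, 0, 0, 0, 0, 0, 0.18, 0, 0, 0, 0, 0, 0, 0.22, 0, 0, 0, 0, 0, 0, 0.26, 0, 0, 0, 0, 0, 0, 0.29, 0, 0, 0, 0, 0, 0, 0.315, 0, 0, 0, 0, 0, 0, 0.33, 0, 0, 0, 0, 0, 0, 0.335, 0]}}

```text
clock: 15.42
position: [623.8, 48.2, 217.5]
ee_rot: [0.686, 0.728, 0.0, -0.0]
ft_force: [-0.4, 0.4, -3.3]
width: 0.12
finger_force: 58.5
```

{"api": "jog_arm", "payload": {"motion": [0, 0, 0, 0, 0, 0, 0, 0, 0, 0, 0, 0, 0, 0, 0, 0, 0, 0, 0, 0, 0, 0, 0, 0, 0, 0, 0, 0, 0, 0, 0, 0, 0, 0, 0, 0, 0, 0, 0, 0, 0, 0, 0, 0, 0, 0, 0, 0, 0, 0, 0, 0, 0, 0, 0, 0, 0, 0, 0, 0, 0, 0, 0, 0, 0, 0, 0, 0, 0, 0, 0, 0, 0, 0, 0, 0, 0, 0, 0, 0, 0, 0, 0, 0]}}

```text
clock: 16.92
position: [623.8, 48.2, 217.4]
ee_rot: [0.686, 0.728, -0.0, -0.0]
ft_force: [-0.2, -0.8, -2.8]
width: 0.13
finger_force: 58.5
```

{"api": "jog_arm", "payload": {"motion": [0, 0, 0, 0, 0, 0, 0, 0, 0, 0, 0, 0, 0, 0, 0, 0, 0, 0, 0, 0, 0, 0, 0, 0, 0, 0, 0, 0, 0, 0, 0, 0, 0, 0, 0, 0, 0, 0, 0, 0, 0, 0, 0, 0, 0, 0, 0, 0, 0, 0, 0, 0, 0, 0, 0, 0, 0, 0, 0, 0, 0, 0, 0, 0, 0, 0, 0, 0, 0, 0, 0, 0, 0, 0, 0, 0, 0, 0, 0, 0, 0, 0, 0, 0]}}

```text
clock: 18.42
position: [623.8, 48.2, 217.4]
ee_rot: [0.686, 0.728, 0.0, -0.0]
ft_force: [0.2, 0.0, -2.9]
width: 0.126
finger_force: 58.5
```

Run:
```python
from bench import *
import cv2,numpy as np
from h import *
s=state();print(s["clock"],s["position"],s["ft_force"].round(1),s["width"])
f=grab_frame("side")["color"][100:260,190:330];c=cv2.convertScaleAbs(cv2.resize(f,(525,600),interpolation=2),alpha=3,beta=15)
for P in([620,112,274],[627,-16,274]):
    u=(proj("side",[P])[0]-[190,100])*3.75+1.5;cv2.circle(c,tuple(int(v) for v in u),4,(0,200,0),2)
cv2.imwrite("pics/c6.png",c)
```

```text
18.425 [623.79401573  48.20909968 217.38609076] [ 0.2  0.  -2.9] 0.12556896155509775
```

View pics/c6.png

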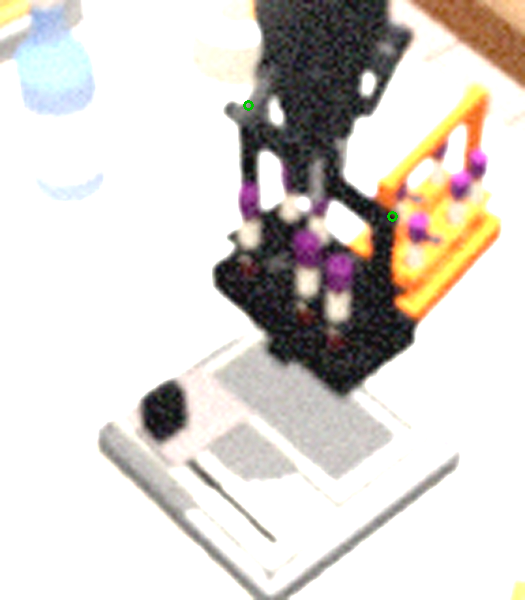

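The carrier hangs level about 100 mm above the empty seat, with its bar ends near the predicted marks (248,105) and (392,216). The latch is still open.

```bash
python3 -c "
from bench import *
print(hand_in())"
```

```text
the job is handed in; nothing more can be done
None
```

I slid the latch to its open stop, lifted the carrier by its bar about 100 mm above the seat, held it level and still for about 3 s, and handed in while still holding it; no verdict was shown.

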